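# Nest the bronze core rings and sort out the steel one

## Task

Nest the three bronze core rings that stand loose on the bench (not those in the drawer) upright on the white tray: stand the widest wholly on the blue spot first, then the middle one inside it, then the narrowest inside that. The odd steel ring goes, at any point in the job, upright and wholly on the yellow spot of the black tray. Set the rings down rather than dropping them, and leave the glass dish and the steel ring lifter where they are.

Things in the scene. Friction and masses are not known exactly. Their poses are not given: they have to be found in the camera images.
- ring_wide: Wide, low bronze (yellow-brown) core ring, outer diameter 68, bore 58, height 20 mm; origin at the centre of its underside, z up along its axis. Starts loose and upright on the bench.
- ring_middle: Middle bronze core ring, outer diameter 50, bore 42, height 45 mm; fits inside the wide ring with 4 mm to spare all round, standing 25 mm proud of it; origin at the centre of its underside, z up along its axis. Starts loose and upright on the bench.
- ring_narrow: Narrow, tall bronze core ring, outer diameter 34, bore 26, height 70 mm; fits inside the middle ring with 4 mm to spare all round, standing 25 mm proud of it; origin at the centre of its underside, z up along its axis. Starts loose and upright on the bench.
- steel_ring: Odd bright grey steel core ring, the same size as the middle bronze one: outer diameter 50, bore 42, height 45 mm; origin at the centre of its underside, z up along its axis. Starts loose and upright on the bench.
- white_tray: White melamine tray, 150 x 150 mm, fixed to the bench; rim 14 mm high, 4 mm thick; floor 4 mm above the bench. A round blue spot, 92 mm across, is in the middle of the floor, flat. Origin at the centre of the underside, under the middle of the spot; x and y along the sides. It and the black tray may swap sides.
- black_tray: Black plastic tray, 150 x 150 mm, fixed to the bench; rim 14 mm high, 4 mm thick; floor 4 mm above the bench. A round yellow spot, 74 mm across, is in the middle of the floor, flat. Origin at the centre of the underside, under the middle of the spot; x and y along the sides.
- petri_dish: Closed glass petri dish, 80 mm across, 18 mm high, loose on the bench, a bystander; origin at the centre of its underside.
- ring_lifter: Steel ring lifter standing on the bench, loose, a bystander: foot disc 48 mm across, stem, and a crossbar 60 mm long along its y axis, 72 mm high in all; origin at the centre of its underside.
Things that resemble listed ones, but are neither listed nor needed, are in the scene too. Several things have the shape of the white_tray; the one meant has the colours described above.

How it is judged:
By the outcome, as a careful person would: the job done as asked, in the order asked, and still so for the second after the job is handed in, with the robot touching nothing.
It also fails if it takes over 102 s, if anything falls off the work surface, if the arm or the gripper's body presses on something with over 40 N, if the wrist force passes 120 N, or if a joint passes its speed limit or range.

## Robot

A 6-joint arm with a two-finger parallel gripper is mounted at the origin on the work surface. World frame = base frame: x ahead of the robot, y to its left, z up, the work surface at z = 0. Lengths are in m, angles in rad, forces in N, time in s.
With the tool pointing down it reaches from about 0.25 to 0.8 m from the base axis. Payload 8.5 kg.
Tool frame: the origin (TCP) lies midway between the tips of the shut fingers; the grasp point (between the pads) lies 19 mm behind it (env.pinch_z is the distance from the TCP to the grasp point, in m); z points along the fingers, y is the line along which they close (so a half turn about z gives the same grasp; the last joint's range is limited). The gripper opens to 85 mm and grips with 20 to 120 N. Pads are 22 mm wide; open, the fingers measure 114 mm over their backs; the gripper's body (76 mm by 85 mm) begins 54 mm behind the grasp point. The pads swing forward as they close: fully open they stand 13 mm farther back than shut.
Start: joints at [1.203, 0.238, -0.013, 1.319, 0, 1.571], TCP at [0.189, 0.49, 0.231] pointing down, gripper open.
Joint ranges: [-2.66, 2.66], [-1.03, 1.9], [-1.14, 1.46], [-1.82, 2.27], [-1.45, 1.34], [-3.14, 3.14]. Speed limits (rad/s): [2.22, 2.22, 2.79, 3.14, 3.14, 3.14].

## Interface

Orientations are given as a unit quaternion [w, x, y, z].
In Python, from station import env gives the robot as it stands.
- The arm moves only by the tool move_arm, never from a script. Its argument "motion" is one flat list of numbers, 7 for each row, row after row: the shift along the tool's x, y, z in mm, then the turn, a rotation vector about the tool's x, y, z in degrees, then the closure, from 0 (fully open) to 1 (shut). In form: [x, y, z, ax, ay, az, fingers, x, y, z, ax, ay, az, fingers, ...]. A call has 1 to 8 rows; each row is the pose to reach, as a shift and turn from the pose commanded when the call began, along the tool's axes at that moment; what a row does not reach only later rows make up. A row lasts 1/10 s, in which the tool goes at most 50 mm and 8.59 degrees, less where a joint would pass 70% of its speed; a pose out of reach is approached as far as the arm can. A call with a gripper value outside its range is refused whole. The fingers move at their own pace and stop on an object; the grip force is fixed at half the most. Time passes only in rows, so rows that repeat a pose let the fingers close. It gives the time, the measured TCP pose, the force, the opening and the grip force at its end, in the units of the state.
- env.sense(): the state, without advancing time (a new reading comes with each control period).
- env.read_camera(name): name is "side" or "top"; returns a dict with "image" (384x512x3 uint8, blue, green, red), "range_z" (384x512 float32, m along the optical axis (not along the pixel's ray), 0 where there is no reading), "fovy" (degrees; the focal length in pixels is half the picture's height over the tangent of half this angle, whatever the lens; pixels are square), "cx", "cy" (the principal point, pixels), "rvec" (rotation vector, rad) and "tvec" (3), from world to camera coordinates, as OpenCV has them. Camera axes: x right, y down, z forward; pixel columns grow to the right and rows downward; lengths in m; the calibration is good to about 2 mm. A picture is of the moment at which its call begins.
- env.close_job(): hands the job in; it is judged then, once.
The state is a dict: "time_s": time; "joint_pos": joint angles; "joint_velocities": joint speeds; "tau": joint torques, N m; "ee_pos": TCP position; "ee_rot": TCP orientation; "wrist_force": force on the tool from outside, world axes, zero at the start; "ft_torque": the same for the moment, N m; "grip_width": finger opening in m; "gripper_force": force on a finger pad.
Only numpy, scipy, OpenCV 4.12 (cv2) and the standard library are available. Lean on these libraries where they do the work, as an engineer would, in place of code of your own. Each camera call takes 0.05 s, during which the arm holds its last target. There are 200 camera calls.

## Working session

There is one attempt and no reset: what is moved stays moved. The work goes in short steps, Python scripts to look and compute and a tool call to move; the robot and the scene stay as the last step left them, time stands still between calls to the robot, and variables do not carry over. Pictures are saved under pics/ and viewed, at most 14 in all, crops included, and the job is handed in when it is done.

Besides the shell and the picture viewer there is one more tool, called after ">>>" as name(argument=value, ...), one argument or row to a line, values as JSON. move_arm: Moves the arm, as the interface text tells. Its arguments: {"type":"object","properties":{"motion":{"type":"array","items":{"type":"number"}}},"required":["motion"]}

```bash
ls; mkdir -p pics
cat > h.py <<'E'
import numpy as np,cv2
from station import env
from scipy.spatial.transform import Rotation as R
def cam(n):
    c=env.read_camera(n);f=192/np.tan(np.radians(c['fovy'])/2)
    M=cv2.Rodrigues(np.array(c['rvec'],float))[0];t=np.array(c['tvec'],float).ravel()
    v,u=np.mgrid[:384,:512];z=c['range_z']
    P=np.stack([(u-c['cx'])/f*z,(v-c['cy'])/f*z,z],-1)
    W=(P-t)@M
    W[z==0]=np.nan
    return c['image'],W,c
E
python3 - <<'E'
from h import *
for n in('top','side'):
    i,W,c=cam(n);cv2.imwrite(f'pics/{n}0.png',i);np.save(f'{n}0.npy',W)
    print(n,c['fovy'],c['cx'],c['cy'],c['rvec'],c['tvec'])
    print({k:v for k,v in c.items() if k not in('image','range_z','fovy','cx','cy','rvec','tvec')})
print(env.sense(),env.pinch_z)
E
```

```text
pics
top 52.1625290929568 259.26592276628384 195.97166045430984 [ 2.1363717  -2.17251056  0.13521572] [0.07923167 0.44356057 0.96819708]
{}
side 51.10112815096504 250.72043590288024 195.8085815036221 [ 2.14555527 -0.62945489  0.28671975] [-0.35835361  0.21706358  0.81106024]
{}
{'time_s': 0.1, 'joint_pos': array([ 1.20298812e+00,  2.38705923e-01, -1.42156299e-02,  1.31920384e+00,
        5.93060582e-06,  1.57078612e+00]), 'joint_velocities': array([0.00017179, 0.00023061, 0.00164505, 0.00039763, 0.00183838,
       0.00040607]), 'tau': array([-1.15975494e-03, -5.39719605e+01,  3.47001100e+01,  1.34156481e-02,
       -9.89100931e-05, -8.14240195e-06]), 'ee_pos': array([0.18862923, 0.48951401, 0.23073193]), 'ee_rot': array([-1.24441666e-04,  1.82864166e-01,  9.83137963e-01, -6.52786397e-04]), 'wrist_force': array([ 0.4153863 , -0.00365573, -0.46113146]), 'ft_torque': array([-0.0322542 , -0.01069609,  0.01282361]), 'gripper_force': 0.0, 'grip_width': 0.08541353045901354} 0.0187
```

View pics/top0.png

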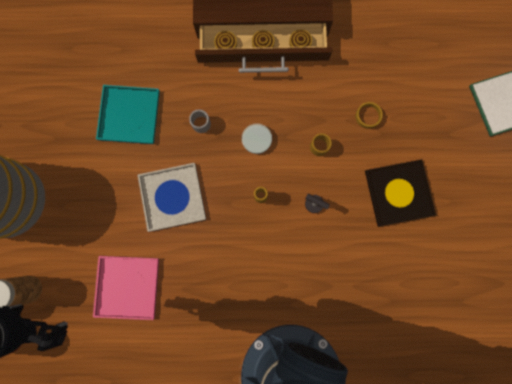

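View pics/side0.png

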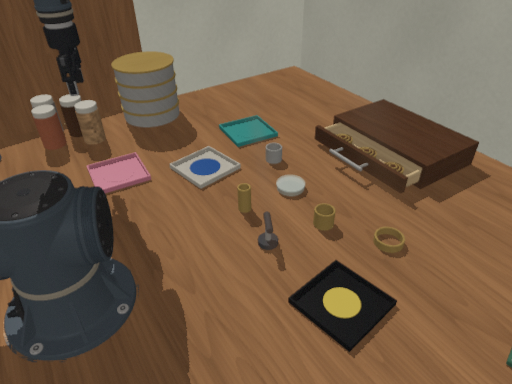

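Top view:
- Wide bronze ring at (370,115), middle at (321,144), narrow at (261,194).
- Steel ring at (200,121).
- White tray with blue spot at (172,197), black tray with yellow spot at (400,193).
- Dish at (257,139), lifter at (317,204).

What could be mistaken for these:
- The drawer rings at (226,40), (263,40) and (301,40) could be taken for the bench rings.
- The teal tray (128,115), pink tray (127,288) and partly visible white/green tray (495,100) could be taken for the white tray.
- The grey steel ring could be taken for the middle ring.

I choose by the description.

Run:
```python
from h import *
W=np.load('top0.npy');i=cv2.imread('pics/top0.png')
def fit(p):
    A=np.c_[2*p,np.ones(len(p))];s=np.linalg.lstsq(A,(p**2).sum(1),rcond=None)[0]
    return s[:2],np.sqrt(s[2]+s[:2]@s[:2])
print('bench z',np.nanmedian(W[250:300,200:300,2]))
for n,(u,v),h,r in[('wide',(370,115),.02,.034),('mid',(321,144),.045,.025),('nar',(261,194),.07,.017),('steel',(200,121),.045,.025),('dish',(257,139),.018,.04)]:
    w=W[v-25:v+26,u-25:u+26].reshape(-1,3);q=w[w[:,2]>h-.006]
    if len(q)==0: print(n,'none',np.nanmax(w[:,2]));continue
    c=(q[:,:2].max(0)+q[:,:2].min(0))/2
    print(n,len(q),'zmed',np.median(q[:,2]).round(4),'bbox c',c.round(4),'ext',np.ptp(q[:,:2],axis=0).round(4),'fit',[np.round(x,4) for x in fit(q[:,:2])])
w=W[185:225,295:352].reshape(-1,3);q=w[w[:,2]>.06];print('lifter top',q.min(0),q.max(0),'all',w[w[:,2]>.006].min(0),w[w[:,2]>.006].max(0))
B,G,Rr=[i[...,k].astype(int) for k in range(3)]
for n,m in[('blue',(B>120)&(Rr<70)&(G<110)),('yel',(Rr>180)&(G>150)&(B<80))]:
    q=W[m];q=q[~np.isnan(q[:,0])];print(n,len(q),q.mean(0).round(4),np.median(q,0).round(4),np.ptp(q,axis=0).round(4), 'px',np.argwhere(m).mean(0))
big=np.hstack([cv2.resize(i[v-30:v+30,u-30:u+30],(200,200)) for u,v in[(370,115),(321,144),(261,194),(200,121)]]);cv2.imwrite('pics/crop.png',big)
```

```text
bench z 0.0007873175795599029
wide 178 zmed 0.0204 bbox c [ 0.6585 -0.2215] ext [0.0664 0.0684] fit [array([ 0.6591, -0.2212]), np.float64(0.0313)]
mid 118 zmed 0.0453 bbox c [ 0.5779 -0.0887] ext [0.0494 0.0482] fit [array([ 0.5774, -0.0883]), np.float64(0.0228)]
nar 66 zmed 0.0704 bbox c [0.4479 0.0686] ext [0.0321 0.0318] fit [array([0.4477, 0.0686]), np.float64(0.0149)]
steel 116 zmed 0.0452 bbox c [0.6464 0.2229] ext [0.0501 0.0469] fit [array([0.6461, 0.2231]), np.float64(0.0227)]
dish 710 zmed 0.0191 bbox c [0.6007 0.0764] ext [0.0794 0.0761] fit [array([0.6002, 0.0762]), np.float64(0.0283)]
lifter top [ 0.40738691 -0.09796422  0.06365295] [ 0.44508985 -0.04186815  0.07609102] all [ 0.3820597  -0.14818843  0.00600813] [ 0.46330779 -0.04186815  0.07609102]
blue 874 [0.4494 0.2999 0.0056] [0.4492 0.3    0.0055] [0.0847 0.0863 0.011 ] px [196.85958904 171.57305936]
yel 538 [ 0.4505 -0.2917  0.0054] [ 0.4501 -0.2913  0.0054] [0.0663 0.0684 0.0113] px [192.57301294 399.00554529]
```

View pics/crop.png

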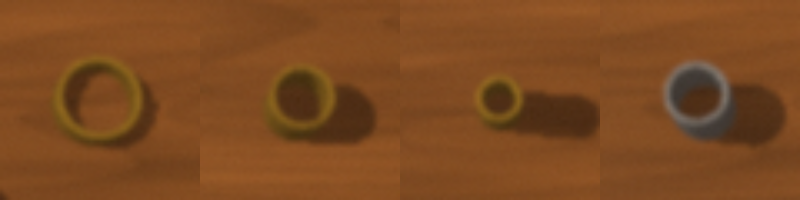

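The crops confirm the choice: wide, middle and narrow bronze rings, then the grey steel one, each upright. Steel goes first because it is nearest. I'll square the tool to the world axes on the way.

```bash
cat >> h.py <<'E'
def go(X,Y,Z):
    """tool-frame shift (mm) and turn (deg) to the world pose with tool y = world y, pointing down"""
    s=env.sense();q=s['ee_rot'];r=R.from_quat([q[1],q[2],q[3],q[0]]);T=R.from_quat([0,1,0,0])
    print('go',r.inv().apply(np.array([X,Y,Z])-s['ee_pos']).round(4)*1000,(r.inv()*T).as_rotvec(degrees=True).round(2),'at',s['ee_pos'].round(4),s['grip_width'].round(4))
E
python3 -c "
from h import *
go(.6463,.223,.12)"
```

```text
Traceback (most recent call last):
  File "h.py", line 15, in go
    print('go',r.inv().apply(np.array([X,Y,Z])-s['ee_pos']).round(4)*1000,(r.inv()*T).as_rotvec(degrees=True).round(2),'at',s['ee_pos'].round(4),s['grip_width'].round(4))
                                                                                                                                                 ^^^^^^^^^^^^^^^^^^^^^
AttributeError: 'float' object has no attribute 'round'
```

```bash
sed -i "s/s\['grip_width'\].round(4)/round(s['grip_width'],4)/" h.py
python3 -c "
from h import *
go(.6463,.223,.12)"
```

```text
go [-522.9  -84.   110.8] [-8.000e-02 -1.000e-02 -2.107e+01] at [0.1886 0.4895 0.2307] 0.0854
```

>>> move_arm(
  motion=[-45, -7, 10, 0, 0, -5, 0, -90, -14, 20, 0, 0, -10, 0, -135, -22, 30, 0, 0, -15, 0, -180, -29, 40, 0, 0, -21, 0, -225, -36, 50, 0, 0, -21, 0, -270, -43, 60, 0, 0, -21, 0, -315, -50, 70, 0, 0, -21, 0, -350, -56, 75, 0, 0, -21, 0],
)

```text
time_s: 0.9
ee_pos: [0.4968, 0.3099, 0.155]
ee_rot: [-0.001, 0.001, 1.0, -0.001]
wrist_force: [-1.1, 1.3, -0.9]
grip_width: 0.0852
gripper_force: 0.0
```

```bash
python3 -c "
from h import *
go(.6463,.223,.1)"
```

```text
go [-149.8  -86.5   54.9] [-0.06 -0.06 -0.13] at [0.4968 0.3099 0.155 ] 0.0852
```

>>> move_arm(
  motion=[-40, -22, 14, 0, 0, 0, 0, -75, -43, 28, 0, 0, 0, 0, -110, -64, 42, 0, 0, 0, 0, -140, -80, 52, 0, 0, 0, 0, -150, -86, 55, 0, 0, 0, 0, -150, -86, 55, 0, 0, 0, 0, -150, -86, 55, 0, 0, 0, 0],
)

```text
time_s: 1.6
ee_pos: [0.6442, 0.226, 0.1012]
ee_rot: [-0.001, 0.001, 1.0, -0.0]
wrist_force: [-0.8, 0.6, 0.3]
grip_width: 0.0856
gripper_force: 0.0
```

```bash
python3 -c "
from h import *
go(.6463,.223,.012)
i,W,c=cam('side');cv2.imwrite('pics/s1.png',cv2.resize(i[60:240,170:410],(800,600)))"
```

```text
go [-2.2 -3.  89.2] [-0.   -0.06 -0.06] at [0.6442 0.226  0.1012] 0.0856
```

View pics/s1.png

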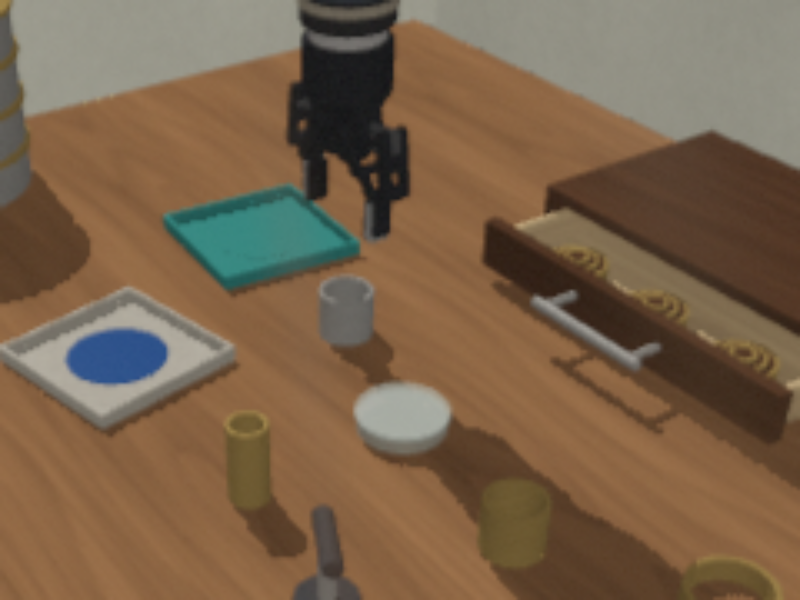

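The side crop shows the open gripper straddling the steel ring (345,310 in the crop) from above, clear of everything. Descending now.

>>> move_arm(
  motion=[-2, -3, 25, 0, 0, 0, 0, -2, -3, 50, 0, 0, 0, 0, -2, -3, 72, 0, 0, 0, 0, -2, -3, 84, 0, 0, 0, 0, -2, -3, 89, 0, 0, 0, 0, -2, -3, 89, 0, 0, 0, 0, -2, -3, 89, 0, 0, 0, 0.2, -2, -3, 89, 0, 0, 0, 0.3],
)

```text
time_s: 2.45
ee_pos: [0.6478, 0.2229, 0.0136]
ee_rot: [0.001, 0.001, 1.0, 0.0]
wrist_force: [0.1, 0.1, -0.4]
grip_width: 0.0602
gripper_force: 0.0
```

>>> move_arm(
  motion=[0, 0, 0, 0, 0, 0, 0.4, 0, 0, 0, 0, 0, 0, 0.6, 0, 0, 0, 0, 0, 0, 0.8, 0, 0, 0, 0, 0, 0, 1, 0, 0, 0, 0, 0, 0, 1, 0, 0, 0, 0, 0, 0, 1],
)

```text
time_s: 3.05
ee_pos: [0.6477, 0.2227, 0.0134]
ee_rot: [0.001, 0.001, 1.0, 0.0]
wrist_force: [-0.3, 0.1, 6.1]
grip_width: 0.0481
gripper_force: 62.6
```

```bash
python3 -c "
from h import *
go(.4505,-.2917,.12)"
```

```text
go [ 196.3 -514.6 -107.1] [ 0.03  0.09 -0.08] at [0.6477 0.2227 0.0134] 0.0481
```

>>> move_arm(
  motion=[0, 0, -15, 0, 0, 0, 1, 0, 0, -40, 0, 0, 0, 1, 0, 0, -75, 0, 0, 0, 1, 0, -20, -110, 0, 0, 0, 1, 18, -50, -130, 0, 0, 0, 1, 34, -90, -140, 0, 0, 0, 1, 50, -130, -140, 0, 0, 0, 1, 66, -170, -140, 0, 0, 0, 1],
)

```text
time_s: 3.85
ee_pos: [0.5802, 0.0513, 0.1527]
ee_rot: [0.0, 0.0, 1.0, -0.0]
wrist_force: [0.8, -0.8, -2.2]
grip_width: 0.0481
gripper_force: 62.4
```

>>> move_arm(
  motion=[16, -40, 0, 0, 0, 0, 1, 32, -80, 0, 0, 0, 0, 1, 48, -120, 0, 0, 0, 0, 1, 64, -160, 0, 0, 0, 0, 1, 80, -200, 0, 0, 0, 0, 1, 96, -240, 0, 0, 0, 0, 1, 112, -280, 0, 0, 0, 0, 1, 122, -310, 0, 0, 0, 0, 1],
)

```text
time_s: 4.65
ee_pos: [0.457, -0.2592, 0.1524]
ee_rot: [-0.0, 0.001, 1.0, -0.0]
wrist_force: [1.2, 0.2, -1.7]
grip_width: 0.0478
gripper_force: 62.4
```

```bash
python3 -c "
from h import *
go(.4515,-.2917,.06)"
```

```text
go [  5.4 -32.5  92.5] [-0.02 -0.02 -0.15] at [ 0.457  -0.2592  0.1524] 0.0478
```

>>> move_arm(
  motion=[5, -20, 10, 0, 0, 0, 1, 5, -32, 30, 0, 0, 0, 1, 5, -32, 55, 0, 0, 0, 1, 5, -32, 80, 0, 0, 0, 1, 5, -32, 100, 0, 0, 0, 1, 5, -32, 115, 0, 0, 0, 1, 5, -32, 125, 0, 0, 0, 1, 5, -32, 125, 0, 0, 0, 1],
)

```text
time_s: 5.45
ee_pos: [0.4526, -0.2887, 0.0262]
ee_rot: [-0.001, 0.001, 1.0, 0.001]
wrist_force: [0.7, 0.8, -2.4]
grip_width: 0.048
gripper_force: 62.4
```

Run:
```python
from h import *
go(.4515,-.2917,.018)
i,W,c=cam('top');a=i[130:250,340:460]
j,W,d=cam('side');b=j[200:384,250:434]
cv2.imwrite('pics/p1.png',np.hstack([cv2.resize(x,(400,400)) for x in(a,b)]))
```

```text
go [ 1.1 -3.   8.2] [ 0.06 -0.12 -0.08] at [ 0.4526 -0.2887  0.0262] 0.048
```

View pics/p1.png

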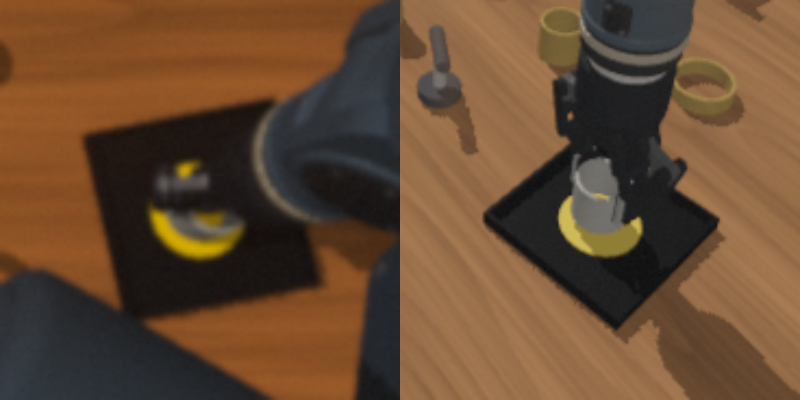

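The steel ring, at about (598,195) in the picture, is held just above the yellow spot and roughly centred. Lowering the last millimetres.

>>> move_arm(
  motion=[1, -3, 2, 0, 0, 0, 1, 1, -3, 4, 0, 0, 0, 1, 1, -3, 6, 0, 0, 0, 1, 1, -3, 7, 0, 0, 0, 1, 1, -3, 7.5, 0, 0, 0, 1, 1, -3, 8, 0, 0, 0, 1, 1, -3, 8, 0, 0, 0, 1],
)

```text
time_s: 6.25
ee_pos: [0.4524, -0.2922, 0.0193]
ee_rot: [-0.0, 0.001, 1.0, -0.0]
wrist_force: [1.0, 0.4, -2.5]
grip_width: 0.0476
gripper_force: 62.4
```

>>> move_arm(
  motion=[0, 0, 0.5, 0, 0, 0, 1, 0, 0, 1, 0, 0, 0, 1, 0, 0, 1.5, 0, 0, 0, 1, 0, 0, 2, 0, 0, 0, 1, 0, 0, 2, 0, 0, 0, 1],
)

```text
time_s: 6.75
ee_pos: [0.4524, -0.2922, 0.0174]
ee_rot: [0.0, 0.001, 1.0, -0.0]
wrist_force: [-0.3, 0.2, -0.7]
grip_width: 0.0477
gripper_force: 62.6
```

Touching now, since the load has come off the wrist. Release and retreat.

>>> move_arm(
  motion=[0, 0, 0.5, 0, 0, 0, 0.7, 0, 0, 0.5, 0, 0, 0, 0.3, 0, 0, 0.5, 0, 0, 0, 0, 0, 0, 0.5, 0, 0, 0, 0, 0, 0, 0.5, 0, 0, 0, 0, 0, 0, -15, 0, 0, 0, 0, 0, 0, -45, 0, 0, 0, 0, 0, 0, -90, 0, 0, 0, 0],
)

```text
time_s: 7.55
ee_pos: [0.451, -0.2913, 0.1064]
ee_rot: [-0.002, 0.001, 1.0, 0.001]
wrist_force: [1.5, -1.3, -0.2]
grip_width: 0.0855
gripper_force: 0.0
```

Run:
```python
from h import *
go(.6590,-.2213,.07)
```

```text
go [-208.    70.2   35.8] [ 0.13 -0.22 -0.07] at [ 0.451  -0.2913  0.1064] 0.0855
```

>>> move_arm(
  motion=[-40, 14, 0, 0, 0, 0, 0, -80, 28, 0, 0, 0, 0, 0, -120, 42, 5, 0, 0, 0, 0, -160, 56, 15, 0, 0, 0, 0, -195, 66, 25, 0, 0, 0, 0, -208, 70, 35, 0, 0, 0, 0, -208, 70, 35, 0, 0, 0, 0, -208, 70, 35, 0, 0, 0, 0],
)

```text
time_s: 8.35
ee_pos: [0.6594, -0.2225, 0.0718]
ee_rot: [-0.001, 0.001, 1.0, 0.0]
wrist_force: [0.2, 0.4, -0.5]
grip_width: 0.0854
gripper_force: 0.0
```

Run:
```python
from h import *
go(.6590,-.2213,-.001)
i,W,c=cam('side');w=W[210:384,280:434].reshape(-1,3)
q=w[(w[:,2]>.042)&(w[:,2]<.056)&(abs(w[:,0]-.45)<.05)&(abs(w[:,1]+.29)<.05)];print(len(q),q.min(0),q.max(0))
q=w[(w[:,2]>.058)&(abs(w[:,0]-.45)<.05)&(abs(w[:,1]+.29)<.05)];print(len(q))
```

```text
go [ 0.2  1.2 72.8] [ 0.01 -0.11 -0.07] at [ 0.6594 -0.2225  0.0718] 0.0854
245 [ 0.42527371 -0.31683371  0.04206557] [ 0.47481419 -0.26797958  0.05191321]
0
```

Steel is upright and centred on the yellow spot: centre (0.450, -0.292), top about 0.049. Now the wide ring.

>>> move_arm(
  motion=[0, 1, 20, 0, 0, 0, 0, 0, 1, 40, 0, 0, 0, 0, 0, 1, 58, 0, 0, 0, 0, 0, 1, 68, 0, 0, 0, 0, 0, 1, 72, 0, 0, 0, 0, 0, 1, 73, 0, 0, 0, 0, 0, 1, 73, 0, 0, 0, 0, 0, 1, 73, 0, 0, 0, 0.1],
)

```text
time_s: 9.2
ee_pos: [0.661, -0.2217, 0.0003]
ee_rot: [0.001, 0.001, 1.0, -0.0]
wrist_force: [-0.1, -0.5, 0.3]
grip_width: 0.0771
gripper_force: 0.0
```

>>> move_arm(
  motion=[0, 0, 0, 0, 0, 0, 0.15, 0, 0, 0, 0, 0, 0, 0.25, 0, 0, 0, 0, 0, 0, 0.4, 0, 0, 0, 0, 0, 0, 0.7, 0, 0, 0, 0, 0, 0, 1, 0, 0, 0, 0, 0, 0, 1, 0, 0, 0, 0, 0, 0, 1],
)

```text
time_s: 9.9
ee_pos: [0.6609, -0.2216, 0.001]
ee_rot: [0.001, 0.001, 1.0, -0.0]
wrist_force: [-3.2, 0.9, 9.6]
grip_width: 0.0663
gripper_force: 64.3
```

>>> move_arm(
  motion=[0, 0, -5, 0, 0, 0, 1, 0, 0, -20, 0, 0, 0, 1, 0, 0, -45, 0, 0, 0, 1, 0, 0, -80, 0, 0, 0, 1, 0, 0, -115, 0, 0, 0, 1, 0, 0, -140, 0, 0, 0, 1, 0, 0, -140, 0, 0, 0, 1],
)

```text
time_s: 10.6
ee_pos: [0.6625, -0.222, 0.1438]
ee_rot: [0.003, 0.001, 1.0, -0.001]
wrist_force: [1.1, -0.4, -1.0]
grip_width: 0.0659
gripper_force: 67.0
```

Run:
```python
from h import *
go(.4494,.2999,.14)
j,W,d=cam('side');b=j[120:264,330:474]
cv2.imwrite('pics/p2.png',cv2.resize(b,(450,450)))
```

```text
go [213.7 521.7   1.3] [-0.13  0.36 -0.07] at [ 0.6625 -0.222   0.1438] 0.0659
```

View pics/p2.png

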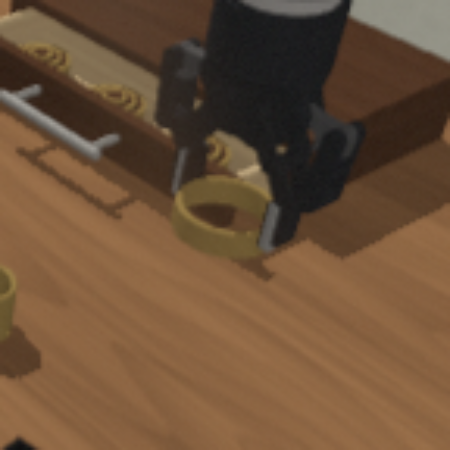

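The wide ring is held level, at about (225,217). Carry it to the blue spot.

>>> move_arm(
  motion=[10, 25, 0, 0, 0, 0, 1, 24, 60, 0, 0, 0, 0, 1, 40, 100, 0, 0, 0, 0, 1, 56, 140, 0, 0, 0, 0, 1, 72, 180, 0, 0, 0, 0, 1, 88, 220, 0, 0, 0, 0, 1, 104, 260, 0, 0, 0, 0, 1, 120, 300, 0, 0, 0, 0, 1],
)

```text
time_s: 11.45
ee_pos: [0.539, 0.08, 0.1377]
ee_rot: [-0.001, 0.001, 1.0, -0.0]
wrist_force: [1.1, -0.4, -1.0]
grip_width: 0.0657
gripper_force: 67.0
```

>>> move_arm(
  motion=[16, 40, 0, 0, 0, 0, 1, 32, 80, 0, 0, 0, 0, 1, 48, 120, 0, 0, 0, 0, 1, 64, 160, 0, 0, 0, 0, 1, 80, 195, 0, 0, 0, 0, 1, 91, 216, 0, 0, 0, 0, 1, 91, 219, 0, 0, 0, 0, 1, 91, 219, 0, 0, 0, 0, 1],
)

```text
time_s: 12.25
ee_pos: [0.4494, 0.2979, 0.1381]
ee_rot: [-0.001, -0.0, 1.0, -0.001]
wrist_force: [1.1, -0.3, -1.9]
grip_width: 0.0662
gripper_force: 67.1
```

Run:
```python
from h import *
go(.4512,.2999,.005)
```

```text
go [ -2.    2.2 133.1] [-0.08 -0.09  0.02] at [0.4494 0.2979 0.1381] 0.0662
```

>>> move_arm(
  motion=[-1, 1, 25, 0, 0, 0, 1, -2, 2, 55, 0, 0, 0, 1, -2, 2, 85, 0, 0, 0, 1, -2, 2, 108, 0, 0, 0, 1, -2, 2, 120, 0, 0, 0, 1, -2, 2, 126, 0, 0, 0, 1, -2, 2, 128, 0, 0, 0, 1, -2, 2, 128, 0, 0, 0, 1],
)

```text
time_s: 13.05
ee_pos: [0.4528, 0.2998, 0.0119]
ee_rot: [0.0, 0.001, 1.0, 0.0]
wrist_force: [-0.7, -0.6, -0.7]
grip_width: 0.0662
gripper_force: 67.1
```

>>> move_arm(
  motion=[0, 0, 1, 0, 0, 0, 1, 0, 0, 2, 0, 0, 0, 1, 0, 0, 3, 0, 0, 0, 1, 0, 0, 4, 0, 0, 0, 1, 0, 0, 4, 0, 0, 0, 1, 0, 0, 4, 0, 0, 0, 1],
)

```text
time_s: 13.65
ee_pos: [0.4522, 0.2998, 0.0073]
ee_rot: [-0.0, 0.001, 1.0, -0.0]
wrist_force: [-0.3, 0.1, -1.3]
grip_width: 0.0658
gripper_force: 67.1
```

>>> move_arm(
  motion=[0, 0, 0.5, 0, 0, 0, 1, 0, 0, 1, 0, 0, 0, 1, 0, 0, 1.5, 0, 0, 0, 1, 0, 0, 2, 0, 0, 0, 1, 0, 0, 2.5, 0, 0, 0, 1, 0, 0, 2.5, 0, 0, 0, 1],
)

```text
time_s: 14.25
ee_pos: [0.4522, 0.2998, 0.0051]
ee_rot: [0.0, 0.001, 1.0, 0.0]
wrist_force: [-1.2, -1.8, 3.7]
grip_width: 0.0659
gripper_force: 67.6
```

Contact (+3.7 N). Release, retreat and head to the middle ring.

>>> move_arm(
  motion=[0, 0, 0, 0, 0, 0, 0.5, 0, 0, 0, 0, 0, 0, 0.1, 0, 0, 0, 0, 0, 0, 0, 0, 0, 0, 0, 0, 0, 0, 0, 0, -15, 0, 0, 0, 0, 0, 0, -50, 0, 0, 0, 0, 0, 0, -95, 0, 0, 0, 0, 0, 0, -130, 0, 0, 0, 0],
)

```text
time_s: 15.05
ee_pos: [0.4524, 0.2999, 0.1369]
ee_rot: [0.0, 0.001, 1.0, 0.0]
wrist_force: [0.6, 0.2, 1.1]
grip_width: 0.0851
gripper_force: 0.0
```

Run:
```python
from h import *
go(.5776,-.0885,.12)
```

```text
go [-125.7 -388.3   16.8] [ 0.02  0.04 -0.07] at [0.4524 0.2999 0.1369] 0.0851
```

>>> move_arm(
  motion=[-15, -46, 0, 0, 0, 0, 0, -30, -92, 0, 0, 0, 0, 0, -45, -138, 0, 0, 0, 0, 0, -60, -184, 0, 0, 0, 0, 0, -75, -230, 0, 0, 0, 0, 0, -90, -276, 0, 0, 0, 0, 0, -105, -322, 0, 0, 0, 0, 0, -118, -360, 0, 0, 0, 0, 0],
)

```text
time_s: 15.85
ee_pos: [0.5702, -0.0629, 0.1348]
ee_rot: [0.0, 0.001, 1.0, -0.0]
wrist_force: [0.3, 0.9, -0.6]
grip_width: 0.0852
gripper_force: 0.0
```

```bash
cat >> h.py <<'E'
def ringtop(cname,h,X,Y,od,rad=.05,tol=.004):
    """extents and centre of whatever stands at height h near X,Y"""
    i,W,c=cam(cname);w=W.reshape(-1,3)
    q=w[(abs(w[:,2]-h)<tol)&(np.hypot(w[:,0]-X,w[:,1]-Y)<rad)]
    if len(q)<5: print(cname,'few',len(q));return
    from scipy.optimize import least_squares
    def f(p):
        r=np.hypot(q[:,0]-p[0],q[:,1]-p[1]);return np.where(r>od/2-.0005,r-od/2,np.where(r<od/2-.0045,od/2-.0045-r,0))
    s=least_squares(f,[X,Y],loss='soft_l1',f_scale=.001).x
    print(cname,len(q),'bbox c',((q.max(0)+q.min(0))/2).round(4),'ext',np.ptp(q,axis=0).round(4),'fit',s.round(4))
E
python3 - <<'E'
from h import *
go(.5776,-.0885,.12)
for n in('top','side'):
    ringtop(n,.0245,.4502,.2999,.068)
    ringtop(n,.0455,.5776,-.0885,.05)
    ringtop(n,.0705,.4478,.0686,.034,.035)
E
```

```text
go [ -7.5 -25.5  14.8] [-0.02  0.02 -0.13] at [ 0.5702 -0.0629  0.1348] 0.0852
top 165 bbox c [0.452  0.2998 0.0244] ext [0.0674 0.067  0.0077] fit [0.4514 0.3   ]
top 23 bbox c [ 0.5813 -0.0699  0.0459] ext [0.031  0.0114 0.0067] fit [ 0.5777 -0.089 ]
top 62 bbox c [0.4481 0.0686 0.0704] ext [0.032  0.0319 0.0077] fit [0.4477 0.0683]
side 109 bbox c [0.4497 0.2997 0.0239] ext [0.0675 0.0673 0.0067] fit [0.4496 0.2991]
side 115 bbox c [ 0.5761 -0.089   0.0449] ext [0.0493 0.0503 0.0065] fit [ 0.5771 -0.0892]
side 65 bbox c [0.4461 0.0674 0.0697] ext [0.0321 0.0352 0.006 ] fit [0.4463 0.0673]
```

Wide ring sits upright at (0.451, 0.300), wholly on the spot. Now grip the middle ring high, with TCP z = 0.020.

>>> move_arm(
  motion=[-5, -15, 10, 0, 0, 0, 0, -7, -26, 35, 0, 0, 0, 0, -7, -26, 50, 0, 0, 0, 0, -7, -26, 50, 0, 0, 0, 0, -7, -26, 50, 0, 0, 0, 0],
)

```text
time_s: 16.65
ee_pos: [0.5766, -0.0859, 0.0847]
ee_rot: [-0.0, 0.0, 1.0, -0.0]
wrist_force: [0.1, -0.5, 0.6]
grip_width: 0.0854
gripper_force: 0.0
```

Run:
```python
from h import *
go(.5773,-.0889,.0195)
```

```text
go [-0.8 -3.  65.2] [-0.   -0.04 -0.02] at [ 0.5766 -0.0859  0.0847] 0.0854
```

>>> move_arm(
  motion=[0, -3, 20, 0, 0, 0, 0, 0, -3, 40, 0, 0, 0, 0, 0, -3, 55, 0, 0, 0, 0, 0, -3, 63, 0, 0, 0, 0, 0, -3, 66, 0, 0, 0, 0, 0, -3, 66, 0, 0, 0, 0, 0, -3, 66, 0, 0, 0, 0.2, 0, -3, 66, 0, 0, 0, 0.3],
)

```text
time_s: 17.45
ee_pos: [0.5772, -0.0894, 0.0196]
ee_rot: [0.001, 0.001, 1.0, -0.0]
wrist_force: [0.5, 0.4, 0.4]
grip_width: 0.0608
gripper_force: 0.0
```

>>> move_arm(
  motion=[0, 0, 0, 0, 0, 0, 0.35, 0, 0, 0, 0, 0, 0, 0.45, 0, 0, 0, 0, 0, 0, 0.6, 0, 0, 0, 0, 0, 0, 0.8, 0, 0, 0, 0, 0, 0, 1, 0, 0, 0, 0, 0, 0, 1, 0, 0, 0, 0, 0, 0, 1],
)

```text
time_s: 18.15
ee_pos: [0.577, -0.0894, 0.0197]
ee_rot: [0.001, 0.001, 1.0, -0.0]
wrist_force: [-2.1, 0.1, 6.2]
grip_width: 0.0476
gripper_force: 60.6
```

>>> move_arm(
  motion=[0, 0, -5, 0, 0, 0, 1, 0, 0, -20, 0, 0, 0, 1, 0, 0, -45, 0, 0, 0, 1, 0, 0, -80, 0, 0, 0, 1, 0, 0, -115, 0, 0, 0, 1, 0, 0, -125, 0, 0, 0, 1, 0, 0, -125, 0, 0, 0, 1],
)

```text
time_s: 18.85
ee_pos: [0.5776, -0.0895, 0.1453]
ee_rot: [0.001, 0.001, 1.0, -0.0]
wrist_force: [0.5, 0.0, -2.3]
grip_width: 0.0479
gripper_force: 62.2
```

Run:
```python
from h import *
go(.4508,.2996,.14)
```

```text
go [127.3 389.    4.7] [-0.03  0.17 -0.07] at [ 0.5776 -0.0895  0.1453] 0.0479
```

>>> move_arm(
  motion=[8, 25, 0, 0, 0, 0, 1, 20, 61, 0, 0, 0, 0, 1, 33, 100, 0, 0, 0, 0, 1, 46, 140, 0, 0, 0, 0, 1, 59, 180, 0, 0, 0, 0, 1, 72, 220, 0, 0, 0, 0, 1, 85, 260, 0, 0, 0, 0, 1, 98, 300, 0, 0, 0, 0, 1],
)

```text
time_s: 19.65
ee_pos: [0.4773, 0.2118, 0.1419]
ee_rot: [-0.001, 0.001, 1.0, -0.001]
wrist_force: [0.8, 0.6, -3.0]
grip_width: 0.0478
gripper_force: 62.3
```

>>> move_arm(
  motion=[12, 35, 10, 0, 0, 0, 1, 22, 68, 25, 0, 0, 0, 1, 29, 86, 45, 0, 0, 0, 1, 29, 89, 60, 0, 0, 0, 1, 29, 89, 60, 0, 0, 0, 1, 29, 89, 60, 0, 0, 0, 1, 29, 89, 60, 0, 0, 0, 1],
)

```text
time_s: 20.35
ee_pos: [0.4505, 0.2993, 0.084]
ee_rot: [0.0, 0.001, 1.0, -0.0]
wrist_force: [-0.4, -0.3, -0.8]
grip_width: 0.0477
gripper_force: 62.3
```

Run:
```python
from h import *
go(.4508,.2996,.055)
x,y,z=env.sense()['ee_pos'];h=z-.0197+.045
for n in('top','side'):
    ringtop(n,.0245,.4502,.2999,.068,.04)
ringtop('side',h-.0215,x,y,.05,.03,.003)
ringtop('side',h-.038,x,y,.05,.03,.004)
i,W,c=cam('side');cv2.imwrite('pics/p3.png',cv2.resize(i[110:210,150:270],(600,500)))
```

```text
go [-0.3  0.3 29. ] [-0.01  0.   -0.12] at [0.4505 0.2993 0.084 ] 0.0477
top 48 bbox c [0.4359 0.2831 0.0241] ext [0.0354 0.0335 0.0066] fit [0.4516 0.3005]
side 109 bbox c [0.4498 0.2988 0.0243] ext [0.0672 0.0696 0.0074] fit [0.4492 0.2988]
side 31 bbox c [0.4501 0.2968 0.0878] ext [0.0476 0.0526 0.0059] fit [0.4516 0.2967]
side 45 bbox c [0.4476 0.2871 0.0713] ext [0.0441 0.0262 0.0079] fit [0.4495 0.2987]
```

View pics/p3.png

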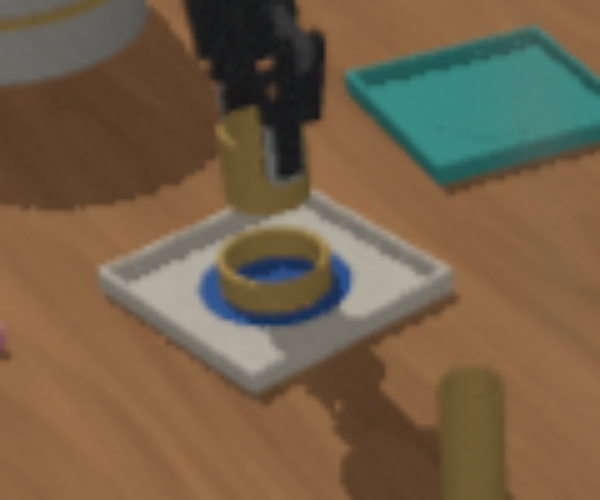

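The middle ring (265,160) hangs directly above the wide one (275,270). The side-camera centres agree within 0.5 mm.

>>> move_arm(
  motion=[0, 0, 10, 0, 0, 0, 1, 0, 0, 20, 0, 0, 0, 1, 0, 0, 28, 0, 0, 0, 1, 0, 0, 33, 0, 0, 0, 1, 0, 0, 34, 0, 0, 0, 1, 0, 0, 34, 0, 0, 0, 1],
)

```text
time_s: 21.2
ee_pos: [0.45, 0.2997, 0.0495]
ee_rot: [-0.0, 0.001, 1.0, -0.0]
wrist_force: [0.1, -1.2, -2.1]
grip_width: 0.0479
gripper_force: 62.4
```

Position holds at (0.450, 0.2997). Insert.

>>> move_arm(
  motion=[0, 0, 4, 0, 0, 0, 1, 0, 0, 8, 0, 0, 0, 1, 0, 0, 12, 0, 0, 0, 1, 0, 0, 16, 0, 0, 0, 1, 0, 0, 19, 0, 0, 0, 1, 0, 0, 21, 0, 0, 0, 1, 0, 0, 22, 0, 0, 0, 1, 0, 0, 22, 0, 0, 0, 1],
)

```text
time_s: 22.0
ee_pos: [0.4502, 0.2998, 0.0277]
ee_rot: [-0.0, 0.001, 1.0, -0.0]
wrist_force: [0.0, -0.4, -1.6]
grip_width: 0.0478
gripper_force: 62.4
```

>>> move_arm(
  motion=[0, 0, 0.5, 0, 0, 0, 1, 0, 0, 1, 0, 0, 0, 1, 0, 0, 1.5, 0, 0, 0, 1, 0, 0, 2, 0, 0, 0, 1, 0, 0, 2.5, 0, 0, 0, 1, 0, 0, 2.5, 0, 0, 0, 1],
)

```text
time_s: 22.6
ee_pos: [0.4501, 0.2997, 0.0252]
ee_rot: [-0.0, 0.001, 1.0, -0.0]
wrist_force: [0.3, 0.2, -2.3]
grip_width: 0.0478
gripper_force: 62.4
```

>>> move_arm(
  motion=[0, 0, 0.5, 0, 0, 0, 1, 0, 0, 1, 0, 0, 0, 1, 0, 0, 1.5, 0, 0, 0, 1, 0, 0, 1.5, 0, 0, 0, 1],
)

```text
time_s: 23.0
ee_pos: [0.4502, 0.2998, 0.0238]
ee_rot: [-0.0, 0.001, 1.0, -0.0]
wrist_force: [0.7, 0.1, -2.0]
grip_width: 0.0473
gripper_force: 62.4
```

>>> move_arm(
  motion=[0, 0, 0.5, 0, 0, 0, 1, 0, 0, 1, 0, 0, 0, 1, 0, 0, 1, 0, 0, 0, 1],
)

```text
time_s: 23.3
ee_pos: [0.4502, 0.2998, 0.0237]
ee_rot: [0.0, 0.001, 1.0, 0.0]
wrist_force: [-3.9, -1.2, 9.9]
grip_width: 0.0477
gripper_force: 63.7
```

Seated at 0.0237, as predicted. Release gently and retreat.

>>> move_arm(
  motion=[0, 0, -0.5, 0, 0, 0, 1, 0, 0, -0.5, 0, 0, 0, 0.5, 0, 0, -0.5, 0, 0, 0, 0.1, 0, 0, -0.5, 0, 0, 0, 0, 0, 0, -0.5, 0, 0, 0, 0, 0, 0, -20, 0, 0, 0, 0, 0, 0, -60, 0, 0, 0, 0, 0, 0, -105, 0, 0, 0, 0],
)

```text
time_s: 24.1
ee_pos: [0.4494, 0.2992, 0.1278]
ee_rot: [-0.001, 0.001, 1.0, -0.001]
wrist_force: [1.2, 0.9, -0.7]
grip_width: 0.0856
gripper_force: 0.0
```

Run:
```python
from h import *
go(.4470,.0679,.13)
```

```text
go [   2.1 -231.3   -1.7] [-0.1  -0.14 -0.08] at [0.4494 0.2992 0.1278] 0.0856
```

>>> move_arm(
  motion=[0, -40, -5, 0, 0, 0, 0, 0, -85, -5, 0, 0, 0, 0, 1, -130, -5, 0, 0, 0, 0, 2, -175, -5, 0, 0, 0, 0, 2, -210, -4, 0, 0, 0, 0, 2, -229, -2, 0, 0, 0, 0, 2, -231, -2, 0, 0, 0, 0, 2, -231, -2, 0, 0, 0, 0],
)

```text
time_s: 24.9
ee_pos: [0.448, 0.0687, 0.1298]
ee_rot: [0.0, 0.001, 1.0, 0.0]
wrist_force: [-0.9, -0.1, 0.4]
grip_width: 0.0856
gripper_force: 0.0
```

Run:
```python
from h import *
go(.4472,.0679,.047)
for n in('top','side'):
    ringtop(n,.0245,.4502,.2999,.068,.04)
    ringtop(n,.0495,.4502,.2999,.05,.04)
ringtop('side',.0705,.4478,.0686,.034,.035)
i,W,c=cam('side');cv2.imwrite('pics/p4.png',cv2.resize(i[110:230,150:294],(600,500)))
```

```text
go [ 0.8 -0.8 82.8] [ 0.01  0.   -0.15] at [0.448  0.0687 0.1298] 0.0856
top 156 bbox c [0.4518 0.3    0.0244] ext [0.0668 0.0675 0.0075] fit [0.4512 0.3003]
top 98 bbox c [0.452  0.3    0.0495] ext [0.0479 0.0475 0.0077] fit [0.4512 0.3003]
side 114 bbox c [0.4492 0.2944 0.0244] ext [0.0663 0.0601 0.0075] fit [0.4516 0.3021]
side 77 bbox c [0.4491 0.2988 0.0495] ext [0.0497 0.0507 0.0073] fit [0.4496 0.2993]
side 65 bbox c [0.4452 0.0685 0.0699] ext [0.0315 0.035  0.0068] fit [0.4461 0.0681]
```

View pics/p4.png

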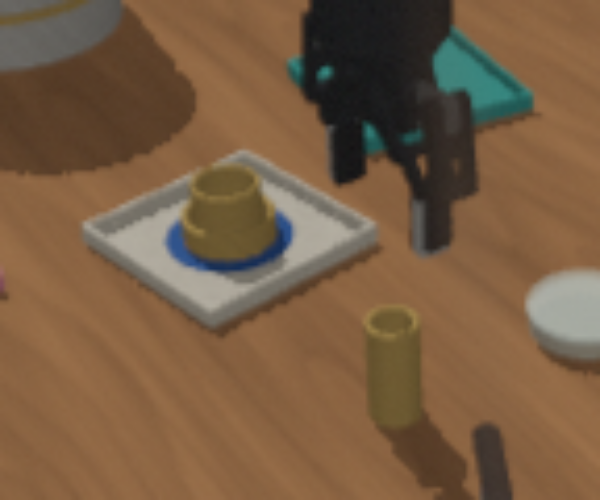

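The middle ring is nested, concentric (225,200), and the gripper is above the narrow ring (392,365). Grip it high, with TCP z about 0.047.

>>> move_arm(
  motion=[1, -1, 20, 0, 0, 0, 0, 1, -1, 40, 0, 0, 0, 0, 1, -1, 60, 0, 0, 0, 0, 1, -1, 76, 0, 0, 0, 0, 1, -1, 82, 0, 0, 0, 0, 1, -1, 82, 0, 0, 0, 0, 1, -1, 82, 0, 0, 0, 0.3, 1, -1, 82, 0, 0, 0, 0.4],
)

```text
time_s: 26.0
ee_pos: [0.4475, 0.068, 0.0486]
ee_rot: [0.001, 0.001, 1.0, 0.0]
wrist_force: [0.4, -0.6, 0.4]
grip_width: 0.0593
gripper_force: 0.0
```

>>> move_arm(
  motion=[0, 0, 0, 0, 0, 0, 0.5, 0, 0, 0, 0, 0, 0, 0.55, 0, 0, 0, 0, 0, 0, 0.65, 0, 0, 0, 0, 0, 0, 0.8, 0, 0, 0, 0, 0, 0, 1, 0, 0, 0, 0, 0, 0, 1, 0, 0, 0, 0, 0, 0, 1],
)

```text
time_s: 26.7
ee_pos: [0.4473, 0.0678, 0.0486]
ee_rot: [0.001, 0.001, 1.0, 0.0]
wrist_force: [-1.2, 0.1, 8.4]
grip_width: 0.0324
gripper_force: 58.9
```

>>> move_arm(
  motion=[0, 0, -5, 0, 0, 0, 1, 0, 0, -20, 0, 0, 0, 1, 0, 0, -45, 0, 0, 0, 1, 0, 0, -75, 0, 0, 0, 1, 0, 0, -100, 0, 0, 0, 1, 0, 0, -110, 0, 0, 0, 1, 0, 0, -110, 0, 0, 0, 1],
)

```text
time_s: 27.4
ee_pos: [0.4476, 0.0679, 0.1587]
ee_rot: [0.001, 0.001, 1.0, 0.0]
wrist_force: [-0.1, -0.8, -3.1]
grip_width: 0.0323
gripper_force: 59.9
```

Run:
```python
from h import *
go(.4502,.2998,.16)
```

```text
go [ -2.3 231.9  -1.2] [ 0.01  0.12 -0.07] at [0.4476 0.0679 0.1587] 0.0323
```

>>> move_arm(
  motion=[0, 25, 0, 0, 0, 0, 1, -1, 65, 0, 0, 0, 0, 1, -1, 105, 0, 0, 0, 0, 1, -2, 145, 0, 0, 0, 0, 1, -2, 185, 0, 0, 0, 0, 1, -2, 218, 10, 0, 0, 0, 1, -2, 232, 25, 0, 0, 0, 1, -2, 232, 35, 0, 0, 0, 1],
)

```text
time_s: 28.2
ee_pos: [0.4481, 0.3011, 0.1199]
ee_rot: [-0.001, -0.001, 1.0, -0.001]
wrist_force: [-0.4, 0.1, -1.8]
grip_width: 0.0323
gripper_force: 60.1
```

>>> move_arm(
  motion=[0, 0, 0, 0, 0, 0, 1, 0, 0, 0, 0, 0, 0, 1],
)

```text
time_s: 28.4
ee_pos: [0.4487, 0.2987, 0.1221]
ee_rot: [-0.001, 0.001, 1.0, -0.001]
wrist_force: [-0.7, -0.1, -2.6]
grip_width: 0.0322
gripper_force: 60.1
```

Run:
```python
from h import *
go(.4502,.2998,.105)
x,y,z=env.sense()['ee_pos'];b=z-.0486
ringtop('side',.0495,.4502,.2999,.05,.04)
for d in(.012,.022,.034): ringtop('side',b+d,x,y,.034,.03,.005)
i,W,c=cam('side');cv2.imwrite('pics/p5.png',cv2.resize(i[100:200,150:270],(600,500)))
```

```text
go [-1.5  1.2 17.1] [-0.08 -0.09 -0.12] at [0.4487 0.2987 0.1221] 0.0322
side 74 bbox c [0.4503 0.2996 0.0492] ext [0.0488 0.053  0.007 ] fit [0.4496 0.2988]
side 35 bbox c [0.4459 0.2924 0.0856] ext [0.0296 0.0281 0.0096] fit [0.4484 0.2983]
side 33 bbox c [0.4464 0.2921 0.0954] ext [0.0292 0.0223 0.0094] fit [0.4488 0.2984]
side 38 bbox c [0.4481 0.291  0.1077] ext [0.0315 0.0231 0.0094] fit [0.4496 0.2969]
```

View pics/p5.png

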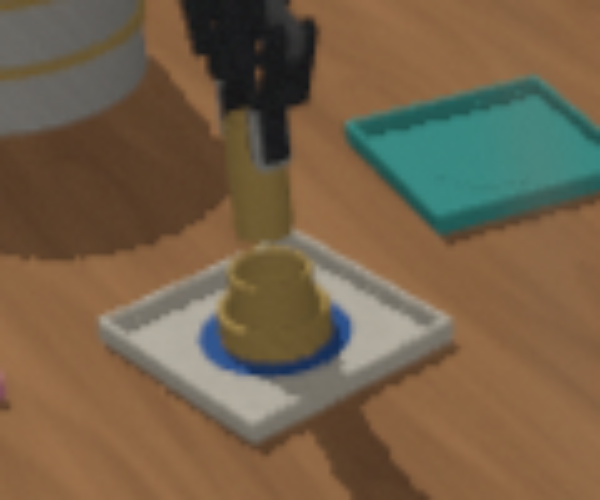

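The narrow ring (260,180) hangs straight above the nest (272,270). It is about 1 mm short in x and y, so I'll correct that while lowering to just above the nest.

>>> move_arm(
  motion=[-1, 1, 6, 0, 0, 0, 1, -1, 1, 11, 0, 0, 0, 1, -1, 1, 15, 0, 0, 0, 1, -1, 1, 17, 0, 0, 0, 1, -1, 1, 17, 0, 0, 0, 1, -1, 1, 17, 0, 0, 0, 1],
)

```text
time_s: 29.25
ee_pos: [0.4502, 0.3008, 0.1058]
ee_rot: [-0.0, 0.001, 1.0, -0.0]
wrist_force: [-0.5, 0.8, -2.2]
grip_width: 0.0324
gripper_force: 60.2
```

>>> move_arm(
  motion=[0, -1, 3, 0, 0, 0, 1, 0, -1, 7, 0, 0, 0, 1, 0, -1, 12, 0, 0, 0, 1, 0, -1, 17, 0, 0, 0, 1, 0, -1, 22, 0, 0, 0, 1, 0, -1, 27, 0, 0, 0, 1, 0, -1, 30, 0, 0, 0, 1, 0, -1, 30, 0, 0, 0, 1],
)

```text
time_s: 30.05
ee_pos: [0.4499, 0.2996, 0.0752]
ee_rot: [-0.0, 0.001, 1.0, -0.0]
wrist_force: [0.1, -0.7, -2.0]
grip_width: 0.032
gripper_force: 60.1
```

>>> move_arm(
  motion=[0, 0, 5, 0, 0, 0, 1, 0, 0, 10, 0, 0, 0, 1, 0, 0, 14, 0, 0, 0, 1, 0, 0, 17, 0, 0, 0, 1, 0, 0, 19, 0, 0, 0, 1, 0, 0, 20, 0, 0, 0, 1, 0, 0, 20, 0, 0, 0, 1, 0, 0, 20, 0, 0, 0, 1],
)

```text
time_s: 30.85
ee_pos: [0.4503, 0.2999, 0.0559]
ee_rot: [0.0, 0.001, 1.0, 0.0]
wrist_force: [-0.0, 0.8, -3.5]
grip_width: 0.0326
gripper_force: 60.2
```

>>> move_arm(
  motion=[0, 0, 0.5, 0, 0, 0, 1, 0, 0, 1, 0, 0, 0, 1, 0, 0, 1.5, 0, 0, 0, 1, 0, 0, 2, 0, 0, 0, 1, 0, 0, 2.5, 0, 0, 0, 1, 0, 0, 2.5, 0, 0, 0, 1],
)

```text
time_s: 31.45
ee_pos: [0.4501, 0.2998, 0.0532]
ee_rot: [-0.0, 0.001, 1.0, -0.0]
wrist_force: [0.8, 0.7, -3.3]
grip_width: 0.0319
gripper_force: 60.2
```

>>> move_arm(
  motion=[0, 0, 0.5, 0, 0, 0, 1, 0, 0, 0.5, 0, 0, 0, 1],
)

```text
time_s: 31.65
ee_pos: [0.4501, 0.2998, 0.0527]
ee_rot: [-0.0, 0.001, 1.0, -0.0]
wrist_force: [0.0, -1.0, -2.8]
grip_width: 0.0321
gripper_force: 60.2
```

>>> move_arm(
  motion=[0, 0, 0.5, 0, 0, 0, 1, 0, 0, 0.5, 0, 0, 0, 1],
)

```text
time_s: 31.85
ee_pos: [0.4503, 0.2998, 0.0527]
ee_rot: [0.0, 0.001, 1.0, 0.0]
wrist_force: [-1.4, -0.7, 2.9]
grip_width: 0.0325
gripper_force: 60.7
```

Seated. Release and retreat.

>>> move_arm(
  motion=[0, 0, 0, 0, 0, 0, 0.8, 0, 0, 0, 0, 0, 0, 0.4, 0, 0, 0, 0, 0, 0, 0, 0, 0, 0, 0, 0, 0, 0, 0, 0, 0, 0, 0, 0, 0, 0, 0, -20, 0, 0, 0, 0, 0, 0, -60, 0, 0, 0, 0, 0, 0, -105, 0, 0, 0, 0],
)

```text
time_s: 32.65
ee_pos: [0.4493, 0.2992, 0.1574]
ee_rot: [-0.001, 0.001, 1.0, -0.001]
wrist_force: [0.7, 0.8, 0.5]
grip_width: 0.0854
gripper_force: 0.0
```

>>> move_arm(
  motion=[0, -40, -10, 0, 0, 0, 0, 0, -80, -20, 0, 0, 0, 0, 0, -120, -20, 0, 0, 0, 0, 0, -150, -20, 0, 0, 0, 0, 0, -160, -20, 0, 0, 0, 0, 0, -160, -20, 0, 0, 0, 0, 0, -160, -20, 0, 0, 0, 0],
)

```text
time_s: 33.35
ee_pos: [0.4503, 0.1404, 0.1773]
ee_rot: [0.0, 0.001, 1.0, 0.0]
wrist_force: [0.6, -0.0, 0.8]
grip_width: 0.0852
gripper_force: 0.0
```

Run:
```python
from h import *
print(env.sense()['joint_velocities'].round(3))
ringtop('top',.0245,.4502,.2999,.068,.04);ringtop('top',.0495,.4502,.2999,.05,.04);ringtop('top',.0745,.4502,.2999,.034,.04)
ringtop('top',.0495,.4505,-.292,.05,.04)
i,W,c=cam('top');j,W,c=cam('side')
cv2.imwrite('pics/p6.png',np.hstack([cv2.resize(i[80:280,100:450],(400,400)),cv2.resize(j[100:384,140:430],(400,400))]))
```

```text
[ 0.017  0.006  0.002  0.001  0.    -0.002]
top few 0
top few 0
top few 0
top 101 bbox c [ 0.4511 -0.2916  0.0491] ext [0.0462 0.0496 0.0067] fit [ 0.4508 -0.2914]
```

View pics/p6.png

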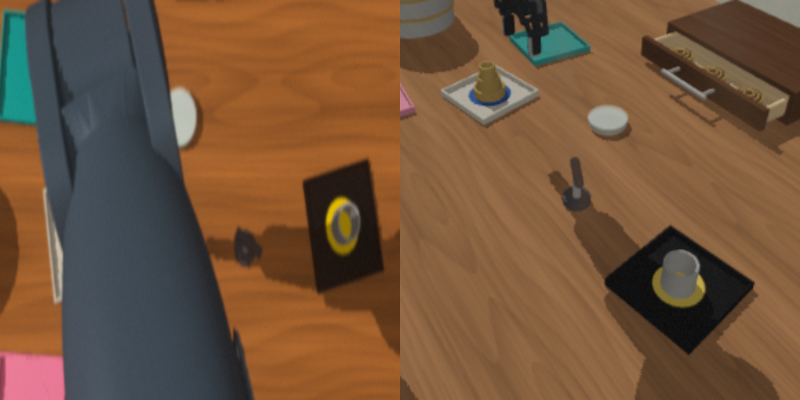

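The nest (490,85) stands on the blue spot, and steel (680,275) stands on the yellow spot. The dish and lifter are undisturbed and the arm is clear. A last numeric check from the side camera, then hand in.

Run:
```python
from h import *
ringtop('side',.0495,.4502,.2999,.05,.04);ringtop('side',.0742,.4502,.2999,.034,.04)
print(env.close_job())
```

```text
side 74 bbox c [0.4495 0.2963 0.0494] ext [0.049  0.0469 0.0071] fit [0.4507 0.302 ]
side 53 bbox c [0.4486 0.2997 0.0739] ext [0.0317 0.0365 0.0071] fit [0.4498 0.3001]
the job is handed in; nothing more can be done
None
```

The three bronze rings are nested upright on the blue spot, the steel ring stands upright on the yellow spot, and the dish and lifter look untouched; I handed the job in after about 34 s of robot time, and no verdict came back.

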